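Release the ratchet clamp and take out the banded cartons

ROBOT

A 6-joint arm with a two-finger parallel gripper is mounted at the origin on the work surface. World frame = base frame: x ahead of the robot, y to its left, z up, the work surface at z = 0. Lengths are in m, angles in rad, forces in N, time in s.
With the tool pointing down it reaches from about 0.325 to 1 m from the base axis. Payload 5.1 kg.
Tool frame: the origin (TCP) lies on the front face of the gripper's body, between the roots of the fingers; the fingertips stand 73 mm ahead of it and the grasp point (between the pads) lies 54 mm ahead of it (env.finger_overhang is the distance from the TCP to the fingertips, in m); z points along the fingers, y is the direction in which the jaws open and shut (so a half turn about z gives the same grasp; the last joint's range is limited). The gripper opens to 85 mm and grips with 20 to 120 N. Pads are 22 mm wide; open, the fingers measure 114 mm over their backs; the gripper's body (76 mm by 85 mm) begins 54 mm behind the grasp point. The pads swing forward as they close: fully open they stand 13 mm farther back than shut.
Start: joints at [1.256, 0.124, 1.65, -0, 1.367, -0.083], TCP at [0.149, 0.633, 0.304] pointing down, gripper open.
Joint ranges: [-2.61, 2.61], [-1.02, 2.33], [0.03, 2.71], [-1.35, 4.49], [0.32, 2.68], [-2.91, 2.91]. Speed limits (rad/s): [2.57, 2.57, 3.14, 3.14, 3.14, 3.14].

INTERFACE

Orientations are given as a unit quaternion [x, y, z, w].
In Python, from station import env, vision, job gives the robot as it stands.
- The arm moves only by the tool drive_tool, never from a script. Its argument "moves" is one flat list of numbers, 7 for each row, row after row: the turn, a rotation vector about the tool's x, y, z in degrees, then the shift along the tool's x, y, z in m, then the closure, from -1 (fully open) to 1 (shut). In form: [ax, ay, az, x, y, z, hand, ax, ay, az, x, y, z, hand, ...]. A call has exactly 10 rows; each row is the pose to reach, as a shift and turn from the pose measured when the call began, along the tool's axes at that moment; what a row does not reach only later rows make up. A row lasts 1/10 s, in which the tool goes at most 50 mm and 8.59 degrees, less where a joint would pass 70% of its speed; a pose out of reach is approached as far as the arm can. A call with a gripper value outside its range is refused whole. The fingers move at their own pace and stop on an object; the grip force is fixed at half the most. Time passes only in rows, so rows that repeat a pose let the fingers close, or fill a call up. It gives the time, the measured TCP pose, the force and the opening at its end, in the units of the state.
- env.get_state(): the state, without advancing time (a new reading comes with each control period).
- vision.capture(name): name is "scene" or "top" or "wrist"; returns a dict with "pixels" (384x512x3 uint8, red, green, blue), "depth" (384x512 float32, m along the optical axis (not along the pixel's ray), 0 where there is no reading), "vertical_fov" (degrees; the focal length in pixels is half the picture's height over the tangent of half this angle, whatever the lens; pixels are square), "cx", "cy" (the principal point, pixels), "D" ([k1, k2, p1, p2, k3] as OpenCV has them; the pictures are not rectified), "T" (4x4, takes a point from camera to world coordinates); the wrist camera has in their place "hand_eye" (4x4, takes a point from camera to tool coordinates, whose origin is the TCP and whose axes are the flange's). Camera axes: x right, y up, looking along -z (the intrinsics and any distortion apply to the point x, -y, -z); pixel columns grow to the right and rows downward; lengths in m; the calibration is good to about 2 mm. A picture is of the moment at which its call begins: read the wrist's pose just before it.
- job.job_done(): hands the job in, once; it reports no verdict.
The state is a dict: "t": time; "joint_pos": joint angles; "joint_velocities": joint speeds; "effort": joint torques, N m; "position": TCP position; "tcp_rot": TCP orientation; "contact_force": force on the tool from outside, world axes, zero at the start; "ft_torque": the same for the moment, N m; "width": opening from 0.0 (shut) to 1.0 (fully open).
Only numpy, scipy, OpenCV 4.12 (cv2) and the standard library are available. Lean on these libraries where they do the work, as an engineer would, in place of code of your own. Each camera call takes 0.05 s, during which the arm holds its last target. There are 200 camera calls.

TASK

The banded pair of medicine cartons in the ratchet clamp is ready. Lift the red sprung pawl off the ratchet wheel by its thumb tab and keep it off until the jaw has backed all the way off; only then lift the cartons out, and set them down gently (do not drop them) standing upright inside the green tray. Leave the bottle and the jar where they stand.

Things in the scene. Friction and masses are not known exactly. Their poses are not given: they have to be found in the camera images.
- clamp: Grey bench clamp fixed to the counter; base plate 12 mm thick, x = -55 to 75, y = -63 to 223 mm in its own frame. Origin on the counter under the middle of the clamping place; z up. White jaws 40 mm wide in x, tops 57 mm above the counter: the fixed one at y = -46 to -30 mm, the moving one with black pad at y = 30 to 54 mm when clamped. The moving jaw backs off to the clamp's +y.
- wheel_axis (a point): Axis of the steel ratchet wheel, at its top face, 42 mm above the counter: x = 0, y = 155 mm in the clamp's frame. The wheel lies flat, 72 mm across, 12 mm thick, and is geared to the jaw. The red pawl, a level lever, lies along the wheel's far (+y) side.
- pawl_pivot (a point): Top of the upright pivot post of the pawl, 48 mm above the counter, at x = 45, y = 197 mm in the clamp's frame. The pawl swings level about it: the nose on the clamp's -x side of it, the thumb tab on the +x side, 50 mm out. The spring resists with about 2 N at the tab at first and 4 to 5 N when lifted; let go, the pawl springs back on to the wheel.
- pawl_tab (a point): Middle of the upper part of the upright red thumb tab, 68 mm above the counter. Tab 30 mm wide, 6 mm thick, from 30 to 80 mm above the counter. With the pawl engaged its flat faces look to the clamp's +y and -y; pushing it to the clamp's -y (on its +y face) lifts the nose off the wheel. Nothing stands within 40 mm of its +y face above the base plate.
- pawl (a joint): Pawl angle in rad: 0 = nose fully in the teeth, clear of the teeth by 0.15, stop at 0.45. It grows as the tab is pushed to the clamp's -y.
- jaw (a joint): Travel of the moving jaw in m: 0 = clamped, 0.040 = backed all the way off (its stop). A spring backs it off by itself, slowly (about 4 to 5 s for the full way), as long as the pawl is held clear; it stays at the stop. If the pawl drops back early, the wheel is caught at the next tooth (4.7 mm of jaw travel).
- bundle_centre (a point): Centre, 36 mm over the foot, of the bundle: two white cartons (blue and orange marks) in a paper band, one loose rigid block, 44 mm in its x, 60 mm in its y (clamped direction), 72 mm tall, about 160 g. It starts upright on the clamp's base plate (12 mm above the counter), its axes along the clamp's; its x faces are free of the jaws and its top 27 mm stand above them.
- out_tray: Green tray, fixed, open at the top: 130 mm in x, 120 mm in y, 28 mm tall, walls and floor 4 mm. Origin at the counter under its centre. The bundle must end in it.
- return_tray: Grey tray of the same size, fixed, with loose strips and a paper in it (up to 17 mm high): not the one to use.
- bottle_centre (a point): Amber bottle standing on the counter, 54 mm across, 110 mm tall; the point is half-way up. Bystander.
- jar_centre (a point): Brown jar with a red lid, 70 mm across, 85 mm tall; the point is half-way up. Bystander.

How it is judged:
By the outcome, as a careful person would: the job done as asked, in the order asked, and still so for the second after the job is handed in, with the robot touching nothing.
It also fails if it takes over 64 s, if anything falls off the work surface, if the arm or the gripper's body presses on something with over 40 N, if the wrist force passes 120 N, or if a joint passes its speed limit or range.

## Working session

There is one attempt and no reset: what is moved stays moved. The work goes in short steps, Python scripts to look and compute and a tool call to move; the robot and the scene stay as the last step left them, time stands still between calls to the robot, and variables do not carry over. Pictures are saved under pics/ and viewed, about 8 in all and at most 12, crops included, and the job is handed in when it is done.

Besides the shell and the picture viewer there is one more tool, called after ">>>" as a command line: name --argument value ..., lists and objects as JSON in quotes. drive_tool: Moves the arm, as the interface text tells. Its arguments: {"type":"object","properties":{"moves":{"type":"array"}},"required":["moves"]}

```bash
ls; mkdir -p pics; cat > h.py <<'E'
import numpy as np, cv2
from station import env, vision, job
from scipy.spatial.transform import Rotation as R
def tcp(s=None):
    s=s or env.get_state(); T=np.eye(4); T[:3,:3]=R.from_quat(s["tcp_rot"]).as_matrix(); T[:3,3]=s["position"]; return T
def cap(n):
    T=tcp(); c=vision.capture(n)
    c["W"]=T@c["hand_eye"] if "hand_eye" in c else np.array(c["T"])
    f=192/np.tan(np.radians(c["vertical_fov"])/2); c["K"]=np.array([[f,0,c["cx"]],[0,f,c["cy"]],[0,0,1]]); return c
def save(c,p): cv2.imwrite(p,c["pixels"][...,::-1])
def ray(c,uv):
    u=cv2.undistortPoints(np.array(uv,float).reshape(-1,1,2),c["K"],np.array(c["D"],float)).reshape(-1,2)
    return np.c_[u[:,0],-u[:,1],-np.ones(len(u))]
def plane(c,uv,z):
    d=ray(c,uv)@c["W"][:3,:3].T; o=c["W"][:3,3]; return o+d*((z-o[2])/d[:,2])[:,None]
def dep(c,uv):
    uv=np.array(uv).reshape(-1,2).astype(int); z=c["depth"][uv[:,1],uv[:,0]]
    return (ray(c,uv)*z[:,None])@c["W"][:3,:3].T+c["W"][:3,3]
E
python3 - <<'E'
from h import *
print(env.get_state())
a=cap("top");b=cap("scene");save(a,"pics/top.png");save(b,"pics/scene.png")
import pickle;pickle.dump((a,b),open("c.pkl","wb"))
for c in(a,b):print(c["W"].round(3),c["vertical_fov"],c["D"])
E
```

```text
pics
{'t': 0.0, 'joint_pos': array([ 1.25639566e+00,  1.24507411e-01,  1.65166697e+00,  1.53339332e-05,
        1.36750557e+00, -8.26086788e-02]), 'joint_velocities': array([ 1.18755314e-03,  1.12252005e-03,  9.58383338e-06,  8.85677684e-04,
       -1.75488138e-04, -1.77395891e-03]), 'effort': array([ 8.21201138e-04, -4.23612285e+01, -3.65455163e+01,  3.73975786e-05,
        7.00171586e-03,  2.70930435e-06]), 'position': array([0.14920793, 0.63217219, 0.30265553]), 'tcp_rot': array([ 1.15638200e-01,  9.93290852e-01, -1.02167385e-03, -2.13171356e-04]), 'contact_force': array([-0.64011994, -0.04658261,  0.23272458]), 'ft_torque': array([-0.01786432,  0.00183888, -0.03683326]), 'width': 0.9978896460705577}
[[-4.700e-02  9.700e-01 -2.400e-01  3.910e-01]
 [-9.990e-01 -4.600e-02  1.200e-02  5.800e-02]
 [ 1.000e-03  2.410e-01  9.710e-01  1.089e+00]
 [ 0.000e+00  0.000e+00  0.000e+00  1.000e+00]] 49.41591417795657 [-0.01741159  0.          0.          0.          0.        ]
[[ 0.715 -0.572  0.401  1.115]
 [ 0.699  0.577 -0.422 -0.468]
 [ 0.01   0.582  0.813  1.084]
 [ 0.     0.     0.     1.   ]] 47.38192433329174 [0.02821668 0.         0.         0.         0.        ]
```

View pics/top.png

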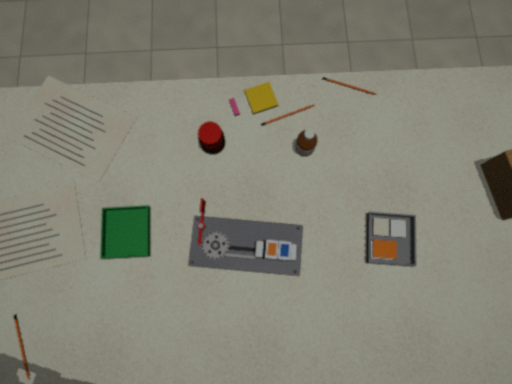

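View pics/scene.png

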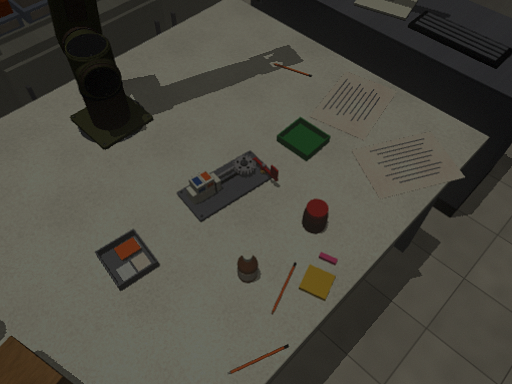

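The top view shows the clamp plate at (246,245), with its +y to the left, the tab at about (202,205) and the bundle at about (280,250). The green tray is at (126,232), the jar at (211,135) and the bottle at (307,142).

```bash
python3 - <<'E'
from h import *
import pickle;a,b=pickle.load(open("c.pkl","rb"))
print(a["pixels"][[265,265,150,232],[220,290,290,126]], a["depth"][265,220])
p=a["pixels"].astype(int)
# dark plate: clamp outline by brightness
g=p.max(2); m=np.zeros(g.shape,np.uint8); m[205:285,180:315]=1
k=((g<130)&(m>0)&~((p[...,0]>90)&(p[...,1]<60))).astype(np.uint8)
cs,_=cv2.findContours(cv2.morphologyEx(k,cv2.MORPH_OPEN,np.ones((7,7))),0,2)
c=max(cs,key=cv2.contourArea);bx=cv2.boxPoints(cv2.minAreaRect(c));print("plate px",bx)
P=plane(a,bx,.012);print(P.round(4),np.linalg.norm(np.roll(P,-1,0)-P,axis=1))
# green tray
k=((p[...,1]>p[...,0]+25)&(p[...,1]>p[...,2]+15)).astype(np.uint8)
c=max(cv2.findContours(k,0,2)[0],key=cv2.contourArea);bx=cv2.boxPoints(cv2.minAreaRect(c));P=plane(a,bx,.028);print("tray",bx,P.round(3),P.mean(0),np.linalg.norm(np.roll(P,-1,0)-P,axis=1))
# red tab in top
k=((p[...,0]>80)&(p[...,1]<40)&(p[...,2]<40)); ys,xs=np.where(k);s=(ys>190)&(ys<250)&(xs>190)&(xs<215)
print("red",xs[s].min(),xs[s].max(),ys[s].min(),ys[s].max()); q=np.c_[xs[s],ys[s]]; D=dep(a,q); t=D[:,2]>.055; print("tab",t.sum(),D[t].mean(0),D[t].min(0),D[t].max(0))
i=cv2.resize(a["pixels"][190:290,175:315,::-1],None,fx=5,fy=5,interpolation=cv2.INTER_CUBIC);cv2.imwrite("pics/crop.png",i)
for n,uv,z in (("jar",[211,133],.085),("bottle",[309,135],.11)):print(n,plane(a,[uv],z))
E
```

```text
[[ 79  81  83]
 [ 83  84  87]
 [146 146 132]
 [ 27  93  42]] 1.0556228
plate px [[187.08197 266.09836]
 [191.82788 213.89345]
 [304.44263 224.13116]
 [299.69672 276.33606]]
[[ 0.4425  0.2319  0.012 ]
 [ 0.5757  0.2185  0.012 ]
 [ 0.535  -0.073   0.012 ]
 [ 0.4038 -0.0512  0.012 ]] [0.13386319 0.29431866 0.13304515 0.28583174]
tray [[ 99.999985 205.      ]
 [147.99998  205.      ]
 [147.99998  258.      ]
 [ 99.999985 258.      ]] [[0.607 0.454 0.028]
 [0.602 0.329 0.028]
 [0.466 0.327 0.028]
 [0.472 0.448 0.028]] [0.53669766 0.38951581 0.028     ] [0.12459074 0.1353046  0.12088547 0.13573805]
red 198 203 200 243
tab 14 [0.58547427 0.18445651 0.07661082] [0.57520722 0.18309504 0.06588996] [0.5977056  0.18585625 0.08132661]
jar [[0.76958817 0.15663237 0.085     ]]
bottle [[ 0.74337679 -0.08908401  0.11      ]]
```

View pics/crop.png

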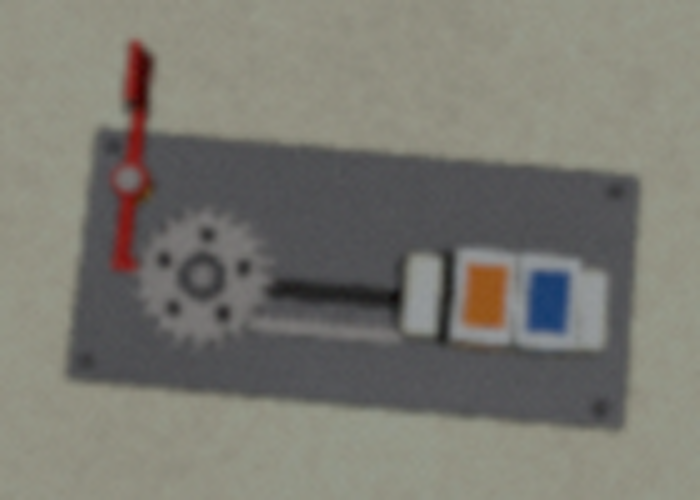

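The crop gives clear points (original px = 175+u/5, 190+v/5): plate corners (100,130), (638,180), (623,428) and (67,377), wheel axis (203,277), and pivot (129,179). I'll do a rigid fit on these.

```bash
cat >> h.py <<'E'
def fitclamp():
    import pickle;a,b=pickle.load(open("c.pkl","rb"))
    u=np.array([[100,130],[638,180],[623,428],[67,377],[203,277],[129,179]])/5+[174.6,189.6]
    z=[.012]*4+[.042,.048]
    W=np.array([plane(a,[q],h)[0] for q,h in zip(u,z)])
    L=np.array([[75,223],[75,-63],[-55,-63],[-55,223],[0,155],[45,197]])/1000
    lc,wc=L.mean(0),W[:,:2].mean(0); l,w=L-lc,W[:,:2]-wc
    th=np.arctan2((l[:,0]*w[:,1]-l[:,1]*w[:,0]).sum(),(l*w).sum())
    c,s=np.cos(th),np.sin(th); M=np.array([[c,-s],[s,c]]); t=wc-M@lc
    return th,M,t,(L@M.T+t-W[:,:2])
E
python3 - <<'E'
from h import *
import pickle;a,b=pickle.load(open("c.pkl","rb"))
th,M,t,r=fitclamp();print(np.degrees(th),t,(r*1000).round(1))
C=lambda x,y:(M@[x/1000,y/1000]+t).round(4)
print("tab",C(95,197),"bundle",C(0,0),"moving jaw",C(0,42))
# bundle top from marks in top view, mid of orange/blue
u=np.array([[518,298]])/5+[174.6,189.6];print("bundle seen",plane(a,u,.084))
# scene depth check
p=b["pixels"].astype(int);k=(p[...,1]>p[...,0]+25)&(p[...,1]>p[...,2]+15)
c=max(cv2.findContours(k.astype(np.uint8),0,2)[0],key=cv2.contourArea);P=plane(b,c.reshape(-1,2),.028);print("tray scene",cv2.minAreaRect((P[:,:2]*1000).astype(np.float32)))
p=a["pixels"].astype(int);k=(p[...,1]>p[...,0]+25)&(p[...,1]>p[...,2]+15)
c=max(cv2.findContours(k.astype(np.uint8),0,2)[0],key=cv2.contourArea);P=plane(a,c.reshape(-1,2),.028);print("tray top",cv2.minAreaRect((P[:,:2]*1000).astype(np.float32)))
T=tcp();print(R.from_matrix(T[:3,:3]).as_matrix().round(3))
for q in([45+50,197],):
  w=np.r_[C(*q),.1];print(T[:3,:3].T@(w-T[:3,3]))
E
```

```text
-7.959259167147891 [0.46762311 0.00310997] [[ 1.9  2.3]
 [ 1.7 -2.7]
 [-2.2 -1.5]
 [-1.1  2. ]
 [-0.4 -0. ]
 [ 0.1  0. ]]
tab [0.589  0.1851] bundle [0.4676 0.0031] moving jaw [0.4734 0.0447]
bundle seen [[0.46844601 0.0027996  0.084     ]]
tray scene ((544.202880859375, 380.4707946777344), (108.79732513427734, 101.43991088867188), 0.881714403629303)
tray top ((536.4810180664062, 388.5767517089844), (130.08982849121094, 121.20342254638672), 0.5516726970672607)
[[-0.973  0.23  -0.001]
 [ 0.23   0.973 -0.002]
 [ 0.    -0.002 -1.   ]]
[-0.53077036 -0.33373819  0.20328431]
```

```bash
cat >> h.py <<'E'
TH,M,t0,_=fitclamp()
RT=np.array([[M[0,1],M[0,0],0],[M[1,1],M[1,0],0],[0,0,-1]])  # tool x=clamp y, tool y=clamp x
def C(x,y): return M@[x/1000,y/1000]+t0
def rel(xy,z,Rw=RT):
    T=tcp(); w=np.r_[xy,z]
    print("turn",np.degrees(R.from_matrix(T[:3,:3].T@Rw).as_rotvec()).round(2),"shift",(T[:3,:3].T@(w-T[:3,3])).round(4))
E
python3 - <<'E'
from h import *
print(env.finger_overhang)
rel(C(97,242),.25)
E
```

```text
0.0726
turn [-1.000e-01  7.000e-02  8.468e+01] shift [-0.5286 -0.2891  0.0532]
```

>>> drive_tool --moves '[0, 0, 8.5, -0.04, -0.022, 0, 1, 0, 0, 17, -0.08, -0.044, 0, 1, 0, 0, 25.5, -0.12, -0.066, 0, 1, 0, 0, 34, -0.16, -0.088, 0.01, 1, 0, 0, 42.5, -0.2, -0.11, 0.01, 1, 0, 0, 51, -0.24, -0.132, 0.02, 1, 0, 0, 59.5, -0.28, -0.154, 0.02, 1, 0, 0, 68, -0.32, -0.176, 0.03, 1, 0, 0, 76.5, -0.36, -0.198, 0.03, 1, 0, 0, 84.7, -0.4, -0.22, 0.04, 1]'

```text
t: 1.1
position: [0.4894, 0.3248, 0.2638]
tcp_rot: [0.757, 0.654, 0.0, 0.001]
contact_force: [0.9, 0.7, 0.1]
width: -0.0
```

```bash
python3 - <<'E'
from h import *
print(env.get_state()["joint_pos"].round(2));rel(C(97,242),.2)
E
```

```text
[ 0.49  0.02  1.83 -0.    1.29  0.64]
turn [ 0.06  0.04 -0.37] shift [-0.0788  0.1204  0.064 ]
```

>>> drive_tool --moves '[0, 0, -0.4, -0.025, 0.04, 0.02, 1, 0, 0, -0.4, -0.05, 0.08, 0.04, 1, 0, 0, -0.4, -0.07, 0.11, 0.055, 1, 0, 0, -0.4, -0.079, 0.12, 0.064, 1, 0, 0, -0.4, -0.079, 0.12, 0.064, 1, 0, 0, -0.4, -0.079, 0.12, 0.064, 1, 0, 0, -0.4, -0.079, 0.12, 0.064, 1, 0, 0, -0.4, -0.079, 0.12, 0.064, 1, 0, 0, -0.4, -0.079, 0.12, 0.064, 1, 0, 0, -0.4, -0.079, 0.12, 0.064, 1]'

```text
t: 2.1
position: [0.5965, 0.2299, 0.2006]
tcp_rot: [0.754, 0.657, 0.001, 0.001]
contact_force: [0.5, 0.6, -0.1]
width: -0.002
```

```bash
python3 - <<'E'
from h import *
c=cap("wrist");save(c,"pics/w1.png")
import pickle;pickle.dump(c,open("w1.pkl","wb"))
p=c["pixels"].astype(int);k=(p[...,0]>70)&(p[...,1]<.45*p[...,0])&(p[...,2]<.45*p[...,0])
ys,xs=np.where(k);D=dep(c,np.c_[xs,ys]);L=(D[:,:2]-t0)@M*1000
for lo,hi in((.06,.1),(.03,.056)):
  s=(D[:,2]>lo)&(D[:,2]<hi);print(lo,s.sum(),L[s].min(0) if s.any() else 0,L[s].max(0) if s.any() else 0)
rel(C(97,232),.122)
E
```

```text
0.06 1894 [250.29501485 168.90515344] [284.39436297 225.64393876]
0.03 656 [ -1.70316015 185.88642012] [ 69.56489406 205.55271947]
turn [0.09 0.02 0.07] shift [-0.0102  0.0005  0.0784]
```

View pics/w1.png

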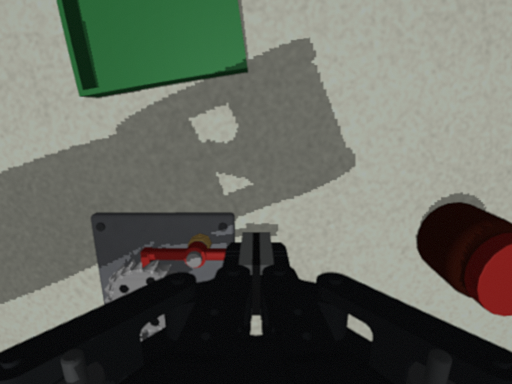

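The wrist view shows the closed fingers at (256,245), just off the tab, which they hide. The pivot is at (195,255), the plate corners are at (235,213) and (95,213), and the jar is well clear on the right. I'll descend beside the tab and check the plate corners against the fit.

>>> drive_tool --moves '[0, 0, 0, -0.002, 0, 0.02, 1, 0, 0, 0, -0.004, 0, 0.04, 1, 0, 0, 0, -0.006, 0, 0.06, 1, 0, 0, 0, -0.008, 0, 0.072, 1, 0, 0, 0, -0.009, 0, 0.08, 1, 0, 0, 0, -0.009, 0, 0.08, 1, 0, 0, 0, -0.009, 0, 0.08, 1, 0, 0, 0, -0.009, 0, 0.08, 1, 0, 0, 0, -0.009, 0, 0.08, 1, 0, 0, 0, -0.009, 0, 0.08, 1]'

```text
t: 3.15
position: [0.5958, 0.2209, 0.1212]
tcp_rot: [0.754, 0.657, 0.001, 0.001]
contact_force: [-1.1, 1.0, -0.1]
width: -0.002
```

```bash
python3 - <<'E'
from h import *
import pickle;c=pickle.load(open("w1.pkl","rb"))
P=np.r_[plane(c,[[235,213],[95,213]],.012),plane(c,[[195,255]],.048)]
print(((P[:,:2]-t0)@M*1000).round(1),(P.round(3)))
rel(C(97,200),.122)
E
```

```text
[[ 77.1 224.6]
 [-47.4 224.2]
 [ 47.7 201.7]] [[0.575 0.215 0.012]
 [0.452 0.232 0.012]
 [0.543 0.196 0.048]]
turn [ 0.16 -0.01  0.08] shift [-0.0335  0.0002 -0.0008]
```

>>> drive_tool --moves '[0, 0, 0, -0.006, 0, 0, 1, 0, 0, 0, -0.012, 0, 0, 1, 0, 0, 0, -0.016, 0, 0, 1, 0, 0, 0, -0.02, 0, 0, 1, 0, 0, 0, -0.023, 0, 0, 1, 0, 0, 0, -0.026, 0, 0, 1, 0, 0, 0, -0.029, 0, 0, 1, 0, 0, 0, -0.032, 0, 0, 1, 0, 0, 0, -0.034, 0, 0, 1, 0, 0, 0, -0.034, 0, 0, 1]'

```text
t: 4.15
position: [0.5909, 0.1876, 0.1212]
tcp_rot: [0.754, 0.657, 0.001, 0.0]
contact_force: [-1.9, 4.5, -0.8]
width: 0.004
```

```bash
python3 - <<'E'
from h import *
print(env.get_state()["contact_force"])
rel(C(97,200),.122)
a=cap("top")
cv2.imwrite("pics/push.png",cv2.resize(a["pixels"][190:290,175:315,::-1],None,fx=5,fy=5,interpolation=cv2.INTER_CUBIC))
E
```

```text
[-1.91496855  4.47150144 -0.78070234]
turn [ 0.12 -0.06  0.06] shift [ 0.0002  0.0005 -0.0008]
```

View pics/push.png

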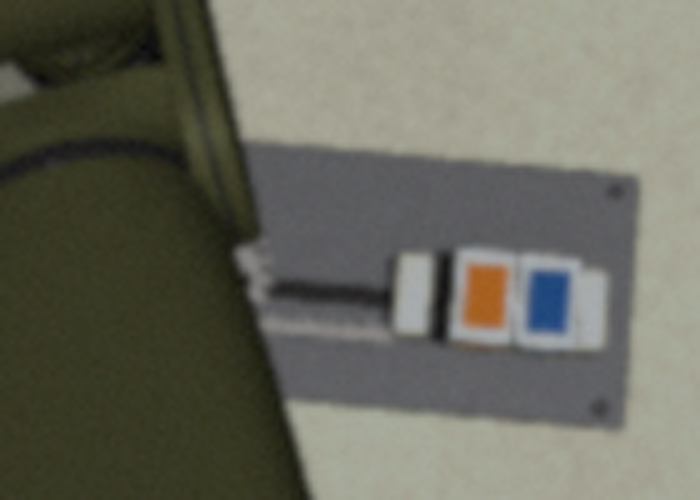

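The moving jaw has already backed off about 2 px (crop 403→393), so the pawl is clear. I'll push 3 mm more for margin and hold.

>>> drive_tool --moves '[0, 0, 0, -0.002, 0, 0, 1, 0, 0, 0, -0.003, 0, 0, 1, 0, 0, 0, -0.003, 0, 0, 1, 0, 0, 0, -0.003, 0, 0, 1, 0, 0, 0, -0.003, 0, 0, 1, 0, 0, 0, -0.003, 0, 0, 1, 0, 0, 0, -0.003, 0, 0, 1, 0, 0, 0, -0.003, 0, 0, 1, 0, 0, 0, -0.003, 0, 0, 1, 0, 0, 0, -0.003, 0, 0, 1]'

```text
t: 5.2
position: [0.5902, 0.1852, 0.1212]
tcp_rot: [0.754, 0.657, 0.001, -0.0]
contact_force: [-0.4, 4.8, -0.7]
width: 0.001
```

>>> drive_tool --moves '[0, 0, 0, 0, 0, 0, 1, 0, 0, 0, 0, 0, 0, 1, 0, 0, 0, 0, 0, 0, 1, 0, 0, 0, 0, 0, 0, 1, 0, 0, 0, 0, 0, 0, 1, 0, 0, 0, 0, 0, 0, 1, 0, 0, 0, 0, 0, 0, 1, 0, 0, 0, 0, 0, 0, 1, 0, 0, 0, 0, 0, 0, 1, 0, 0, 0, 0, 0, 0, 1]'

```text
t: 6.2
position: [0.5903, 0.1855, 0.1212]
tcp_rot: [0.754, 0.657, 0.001, -0.0]
contact_force: [-0.3, 5.1, 0.1]
width: -0.005
```

>>> drive_tool --moves '[0, 0, 0, 0, 0, 0, 1, 0, 0, 0, 0, 0, 0, 1, 0, 0, 0, 0, 0, 0, 1, 0, 0, 0, 0, 0, 0, 1, 0, 0, 0, 0, 0, 0, 1, 0, 0, 0, 0, 0, 0, 1, 0, 0, 0, 0, 0, 0, 1, 0, 0, 0, 0, 0, 0, 1, 0, 0, 0, 0, 0, 0, 1, 0, 0, 0, 0, 0, 0, 1]'

```text
t: 7.2
position: [0.5902, 0.1855, 0.1212]
tcp_rot: [0.754, 0.657, 0.001, -0.0]
contact_force: [-0.1, 4.8, 1.0]
width: -0.004
```

>>> drive_tool --moves '[0, 0, 0, 0, 0, 0, 1, 0, 0, 0, 0, 0, 0, 1, 0, 0, 0, 0, 0, 0, 1, 0, 0, 0, 0, 0, 0, 1, 0, 0, 0, 0, 0, 0, 1, 0, 0, 0, 0, 0, 0, 1, 0, 0, 0, 0, 0, 0, 1, 0, 0, 0, 0, 0, 0, 1, 0, 0, 0, 0, 0, 0, 1, 0, 0, 0, 0, 0, 0, 1]'

```text
t: 8.2
position: [0.5903, 0.1855, 0.1213]
tcp_rot: [0.754, 0.657, 0.001, -0.0]
contact_force: [-0.9, 5.7, -0.8]
width: 0.005
```

>>> drive_tool --moves '[0, 0, 0, 0, 0, 0, 1, 0, 0, 0, 0, 0, 0, 1, 0, 0, 0, 0, 0, 0, 1, 0, 0, 0, 0, 0, 0, 1, 0, 0, 0, 0, 0, 0, 1, 0, 0, 0, 0, 0, 0, 1, 0, 0, 0, 0, 0, 0, 1, 0, 0, 0, 0, 0, 0, 1, 0, 0, 0, 0, 0, 0, 1, 0, 0, 0, 0, 0, 0, 1]'

```text
t: 9.2
position: [0.5903, 0.1855, 0.1212]
tcp_rot: [0.754, 0.657, 0.001, -0.0]
contact_force: [-0.2, 5.0, -0.8]
width: 0.003
```

>>> drive_tool --moves '[0, 0, 0, 0, 0, 0, 1, 0, 0, 0, 0, 0, 0, 1, 0, 0, 0, 0, 0, 0, 1, 0, 0, 0, 0, 0, 0, 1, 0, 0, 0, 0, 0, 0, 1, 0, 0, 0, 0, 0, 0, 1, 0, 0, 0, 0, 0, 0, 1, 0, 0, 0, 0, 0, 0, 1, 0, 0, 0, 0, 0, 0, 1, 0, 0, 0, 0, 0, 0, 1]'

```text
t: 10.2
position: [0.5903, 0.1855, 0.1212]
tcp_rot: [0.754, 0.657, 0.001, -0.0]
contact_force: [0.4, 4.3, 0.4]
width: -0.002
```

```bash
python3 - <<'E'
from h import *
print(env.get_state()["contact_force"])
a=cap("top");b=cap("scene")
i=cv2.resize(a["pixels"][190:290,175:315,::-1],None,fx=4,fy=4,interpolation=cv2.INTER_CUBIC)
j=cv2.resize(b["pixels"][140:230,160:300,::-1],None,fx=4,fy=4,interpolation=cv2.INTER_CUBIC)
cv2.imwrite("pics/push2.png",cv2.resize(np.vstack([i,j]),None,fx=.75,fy=.75))
E
```

```text
[0.43344698 4.30582407 0.41602099]
```

View pics/push2.png

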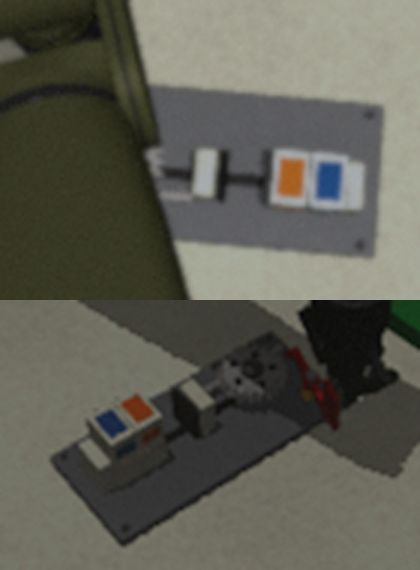

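The moving jaw went from crop col 80.6 to 64, about 16 px or 40 mm, so it looks fully backed off. The pawl is still held clear. I'll hold 1 s more and confirm nothing is moving.

```bash
python3 - <<'E'
from h import *
a=cap("top");np.save("t1.npy",a["pixels"])
E
```

>>> drive_tool --moves '[0, 0, 0, 0, 0, 0, 1, 0, 0, 0, 0, 0, 0, 1, 0, 0, 0, 0, 0, 0, 1, 0, 0, 0, 0, 0, 0, 1, 0, 0, 0, 0, 0, 0, 1, 0, 0, 0, 0, 0, 0, 1, 0, 0, 0, 0, 0, 0, 1, 0, 0, 0, 0, 0, 0, 1, 0, 0, 0, 0, 0, 0, 1, 0, 0, 0, 0, 0, 0, 1]'

```text
t: 11.35
position: [0.5903, 0.1855, 0.1212]
tcp_rot: [0.754, 0.657, 0.001, -0.0]
contact_force: [0.0, 5.2, -1.3]
width: -0.001
```

```bash
python3 - <<'E'
from h import *
a=cap("top")
q=np.load("t1.npy").astype(float)
print(abs(a["pixels"]-q).mean(2)[235:262,232:270].max(), abs(a["pixels"]-q).mean(2)[235:262,232:270].mean())
g=a["pixels"].astype(int).min(2)
for r in (246,248,250):print(g[r,232:272])
# jaw top white blob
k=np.zeros(g.shape,np.uint8);k[235:262,232:258]=g[235:262,232:258]>115
c=max(cv2.findContours(k,0,2)[0],key=cv2.contourArea);x=cv2.minAreaRect(c)[0];P=plane(a,[x],.057)[0];print("jaw centre clamp",(P[:2]-t0)@M*1000)
rel(C(97,232),.122)
E
```

```text
6.333333333333333 1.3651721897335931
[ 52  51  54  58  62  59  54  81 132 158 164 167 167 161 134  87  45  25
  40  71  86  90  90  90  91  91  87  91  89  85  68  56  55  89 138 148
 106  53  34  33]
[ 41  41  38  37  40  36  45  87 141 163 166 168 164 158 122  66  33  20
  26  41  51  52  52  53  54  52  55  56  65  64  53  49  55  90 138 137
  92  46  31  31]
[ 83  81  79  70  67  63  65 104 150 166 165 166 168 155 113  59  28  20
  29  41  43  43  44  42  39  42  40  39  36  28  20  42  65 105 139 126
  77  40  31  34]
jaw centre clamp [-4.74140453 88.09573519]
turn [ 0.08 -0.15  0.04] shift [ 0.0344  0.0008 -0.0007]
```

Stationary, with the jaw at y≈88 mm (its stop). Now I retract from the tab, rise and open the gripper.

>>> drive_tool --moves '[0, 0, 0, 0.01, 0, 0, 1, 0, 0, 0, 0.02, 0, 0, 1, 0, 0, 0, 0.034, 0, 0, 1, 0, 0, 0, 0.036, 0, -0.02, 1, 0, 0, 0, 0.036, 0, -0.05, 1, 0, 0, 0, 0.036, 0, -0.09, 1, 0, 0, 0, 0.036, 0, -0.12, -1, 0, 0, 0, 0.036, 0, -0.12, -1, 0, 0, 0, 0.036, 0, -0.12, -1, 0, 0, 0, 0.036, 0, -0.12, -1]'

```text
t: 12.4
position: [0.5942, 0.221, 0.2394]
tcp_rot: [0.754, 0.657, -0.0, -0.001]
contact_force: [0.1, -0.0, -0.1]
width: 0.677
```

```bash
python3 - <<'E'
from h import *
rel(C(0,0),.24)
E
```

```text
turn [-0.08 -0.06  0.07] shift [-0.2332 -0.0955 -0.0007]
```

>>> drive_tool --moves '[0, 0, 0, -0.035, -0.014, 0, -1, 0, 0, 0, -0.075, -0.03, 0, -1, 0, 0, 0, -0.115, -0.047, 0, -1, 0, 0, 0, -0.155, -0.064, 0, -1, 0, 0, 0, -0.195, -0.08, 0, -1, 0, 0, 0, -0.22, -0.09, 0, -1, 0, 0, 0, -0.233, -0.0955, 0, -1, 0, 0, 0, -0.233, -0.0955, 0, -1, 0, 0, 0, -0.233, -0.0955, 0, -1, 0, 0, 0, -0.233, -0.0955, 0, -1]'

```text
t: 13.4
position: [0.4681, 0.0041, 0.2391]
tcp_rot: [0.754, 0.657, -0.0, -0.001]
contact_force: [0.5, 0.1, 1.0]
width: 1.002
```

```bash
python3 - <<'E'
from h import *
c=cap("wrist");save(c,"pics/w2.png")
rel(C(0,0),.118)
print(env.get_state()["joint_pos"].round(2))
h,w=c["depth"].shape;v,u=np.mgrid[:h,:w];D=dep(c,np.c_[u.ravel(),v.ravel()]);L=(D[:,:2]-t0)@M*1000
s=(abs(D[:,2]-.084)<.006)&(abs(L).max(1)<60)
print(s.sum(),np.percentile(L[s],[1,50,99],axis=0).round(1),np.median(D[s,2]))
E
```

```text
turn [-0.1  -0.07  0.15] shift [-1.200e-03 -1.000e-04  1.211e-01]
[-0.11 -0.24  2.11  0.    1.27  0.03]
4458 [[-21.  -29.3]
 [  0.5   2. ]
 [ 22.   29.9]] 0.08354445817099676
```

View pics/w2.png

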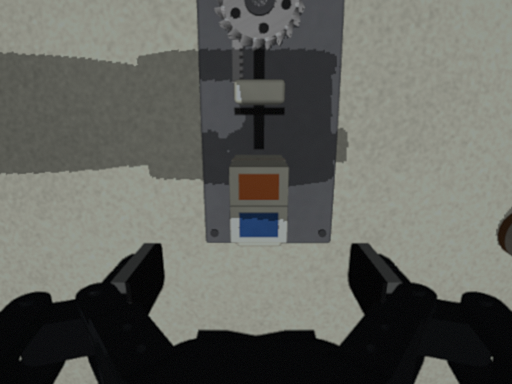

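The fingers, at cols 160 and 352, are centred on the bundle at col 259. Depth puts its top at z=0.0835 and its centre at (0.5, 0.3) mm in clamp coordinates. I'll descend and close.

>>> drive_tool --moves '[0, 0, 0, -0.001, 0, 0.02, -1, 0, 0, 0, -0.001, 0, 0.045, -1, 0, 0, 0, -0.001, 0, 0.07, -1, 0, 0, 0, -0.001, 0, 0.09, -1, 0, 0, 0, -0.001, 0, 0.105, -1, 0, 0, 0, -0.001, 0, 0.115, -1, 0, 0, 0, -0.001, 0, 0.121, -1, 0, 0, 0, -0.001, 0, 0.121, -1, 0, 0, 0, -0.001, 0, 0.121, -1, 0, 0, 0, -0.001, 0, 0.121, -1]'

```text
t: 14.45
position: [0.4685, 0.0033, 0.1192]
tcp_rot: [0.754, 0.657, 0.001, -0.0]
contact_force: [-0.0, -1.1, -0.3]
width: 1.0
```

>>> drive_tool --moves '[0, 0, 0, 0, 0, 0, 1, 0, 0, 0, 0, 0, 0, 1, 0, 0, 0, 0, 0, 0, 1, 0, 0, 0, 0, 0, 0, 1, 0, 0, 0, 0, 0, 0, 1, 0, 0, 0, 0, 0, 0, 1, 0, 0, 0, 0, 0, 0, 1, 0, 0, 0, 0, 0, 0, 1, 0, 0, 0, 0, 0, 0, 1, 0, 0, 0, 0, 0, 0, 1]'

```text
t: 15.45
position: [0.469, 0.0032, 0.1197]
tcp_rot: [0.754, 0.657, 0.001, 0.0]
contact_force: [0.8, -0.4, 6.0]
width: 0.505
```

>>> drive_tool --moves '[0, 0, 0, 0, 0, -0.005, 1, 0, 0, 0, 0, 0, -0.015, 1, 0, 0, 0, 0, 0, -0.03, 1, 0, 0, 0, 0, 0, -0.045, 1, 0, 0, 0, 0, 0, -0.06, 1, 0, 0, 0, 0, 0, -0.08, 1, 0, 0, 0, 0, 0, -0.1, 1, 0, 0, 0, 0, 0, -0.12, 1, 0, 0, 0, 0, 0, -0.13, 1, 0, 0, 0, 0, 0, -0.13, 1]'

```text
t: 16.45
position: [0.4694, 0.003, 0.2515]
tcp_rot: [0.754, 0.657, 0.002, 0.001]
contact_force: [0.1, -0.1, -1.5]
width: 0.505
```

```bash
python3 - <<'E'
from h import *
import pickle
a,b=pickle.load(open("c.pkl","rb"))
c=cap("wrist");save(c,"pics/w3.png")
b2=cap("scene")
# tray from scene: rim outline corners via hull of green incl. dark walls
for n,q in(("top",a),("scene",b2)):
  p=q["pixels"].astype(int);k=((p[...,1]>1.25*p[...,0])&(p[...,1]>1.2*p[...,2])&(p[...,1]>25)).astype(np.uint8)
  o=max(cv2.findContours(k,0,2)[0],key=cv2.contourArea);P=plane(q,o.reshape(-1,2),.028);r=cv2.minAreaRect((P[:,:2]*1000).astype(np.float32));print(n,r)
  if n=="top":x,_,an=r;
# tray inner floor depth from top
ys,xs=np.where(k);
yaw=np.radians(0);Rw=np.array([[0,1,0],[1,0,0],[0,0,-1.]])
rel([.537,.389],.25,Rw)
E
```

```text
top ((536.2239379882812, 387.3587341308594), (130.62704467773438, 123.7960205078125), 0.5556146502494812)
scene ((540.6119995117188, 379.7197265625), (142.4598388671875, 139.07472229003906), 0.6582363247871399)
turn [ 0.01 -0.07 -7.8 ] shift [ 0.3916  0.0156 -0.0005]
```

View pics/w3.png

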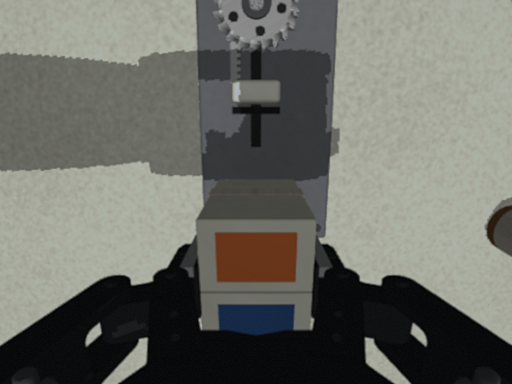

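The bundle is held squarely between the pads (top face at (258,255)), and the force shows its 1.5 N weight. Now I carry it to above the tray at (0.536, 0.388).

>>> drive_tool --moves '[0, 0, 0, 0.02, 0, 0, 1, 0, 0, -1, 0.055, 0.002, 0, 1, 0, 0, -2, 0.095, 0.004, 0, 1, 0, 0, -3, 0.135, 0.005, 0, 1, 0, 0, -4, 0.175, 0.007, 0, 1, 0, 0, -5, 0.215, 0.009, 0, 1, 0, 0, -6, 0.255, 0.01, 0, 1, 0, 0, -7, 0.295, 0.012, 0, 1, 0, 0, -7.5, 0.33, 0.013, 0, 1, 0, 0, -7.5, 0.355, 0.014, 0, 1]'

```text
t: 17.55
position: [0.5297, 0.3548, 0.247]
tcp_rot: [0.708, 0.706, -0.001, -0.001]
contact_force: [0.3, -0.1, -0.8]
width: 0.506
```

```bash
python3 - <<'E'
from h import *
rel([.536,.388],.18,np.array([[0,1,0],[1,0,0],[0,0,-1.]]))
E
```

```text
turn [-0.16  0.01 -0.22] shift [0.0332 0.0063 0.067 ]
```

>>> drive_tool --moves '[0, 0, 0, 0.015, 0.003, 0, 1, 0, 0, 0, 0.028, 0.005, 0.005, 1, 0, 0, 0, 0.033, 0.006, 0.015, 1, 0, 0, 0, 0.033, 0.006, 0.03, 1, 0, 0, 0, 0.033, 0.006, 0.045, 1, 0, 0, 0, 0.033, 0.006, 0.06, 1, 0, 0, 0, 0.033, 0.006, 0.067, 1, 0, 0, 0, 0.033, 0.006, 0.067, 1, 0, 0, 0, 0.033, 0.006, 0.067, 1, 0, 0, 0, 0.033, 0.006, 0.067, 1]'

```text
t: 18.55
position: [0.5362, 0.388, 0.1811]
tcp_rot: [0.708, 0.706, -0.0, -0.001]
contact_force: [-0.6, 0.8, -1.3]
width: 0.505
```

```bash
python3 - <<'E'
from h import *
c=cap("wrist");save(c,"pics/w4.png")
b=cap("scene")
save({"pixels":cv2.resize(b["pixels"][70:190,220:380],None,fx=4,fy=4,interpolation=cv2.INTER_CUBIC)},"pics/s4.png")
rel([.536,.388],.113,np.array([[0,1,0],[1,0,0],[0,0,-1.]]))
E
```

```text
turn [-0.07 -0.05 -0.22] shift [-0.0001 -0.      0.0682]
```

View pics/w4.png

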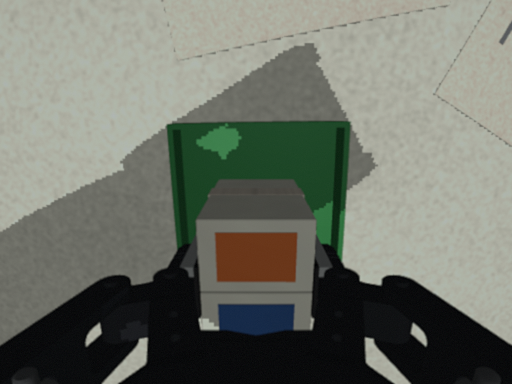

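View pics/s4.png

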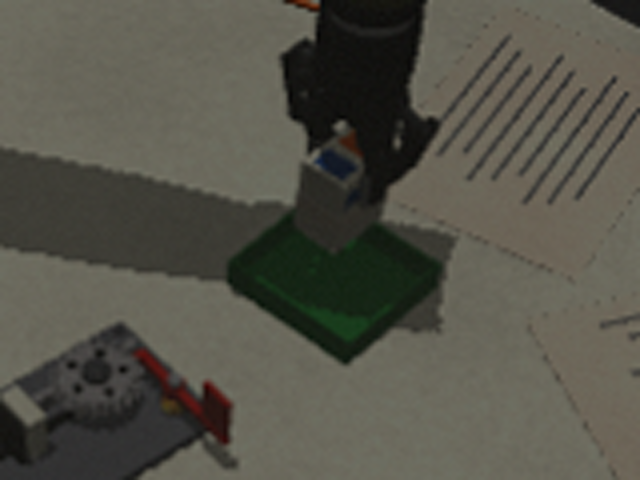

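The tray (cols 168–348) is centred on the bundle at col 257, and the bundle is upright over it. I'll lower it, slowly at the end.

>>> drive_tool --moves '[0, 0, 0, 0, 0, 0.01, 1, 0, 0, 0, 0, 0, 0.025, 1, 0, 0, 0, 0, 0, 0.04, 1, 0, 0, 0, 0, 0, 0.05, 1, 0, 0, 0, 0, 0, 0.057, 1, 0, 0, 0, 0, 0, 0.061, 1, 0, 0, 0, 0, 0, 0.063, 1, 0, 0, 0, 0, 0, 0.065, 1, 0, 0, 0, 0, 0, 0.066, 1, 0, 0, 0, 0, 0, 0.066, 1]'

```text
t: 19.65
position: [0.5362, 0.3882, 0.1155]
tcp_rot: [0.708, 0.706, 0.0, -0.001]
contact_force: [0.5, 0.8, -1.7]
width: 0.506
```

>>> drive_tool --moves '[0, 0, 0, 0, 0, 0.0005, 1, 0, 0, 0, 0, 0, 0.001, 1, 0, 0, 0, 0, 0, 0.001, 1, 0, 0, 0, 0, 0, 0.0015, 1, 0, 0, 0, 0, 0, 0.002, 1, 0, 0, 0, 0, 0, 0.002, 1, 0, 0, 0, 0, 0, 0.0025, 1, 0, 0, 0, 0, 0, 0.0025, 1, 0, 0, 0, 0, 0, 0.0025, 1, 0, 0, 0, 0, 0, 0.0025, 1]'

```text
t: 20.65
position: [0.5362, 0.3882, 0.113]
tcp_rot: [0.708, 0.706, 0.0, -0.001]
contact_force: [1.1, 0.0, -0.5]
width: 0.51
```

>>> drive_tool --moves '[0, 0, 0, 0, 0, 0.0005, 1, 0, 0, 0, 0, 0, 0.0005, 1, 0, 0, 0, 0, 0, 0.001, 1, 0, 0, 0, 0, 0, 0.001, 1, 0, 0, 0, 0, 0, 0.0015, 1, 0, 0, 0, 0, 0, 0.0015, 1, 0, 0, 0, 0, 0, 0.0015, 1, 0, 0, 0, 0, 0, 0.0015, 1, 0, 0, 0, 0, 0, 0.0015, 1, 0, 0, 0, 0, 0, 0.0015, 1]'

```text
t: 21.65
position: [0.5363, 0.3882, 0.1117]
tcp_rot: [0.708, 0.706, 0.0, -0.001]
contact_force: [-0.8, -0.8, 0.9]
width: 0.508
```

>>> drive_tool --moves '[0, 0, 0, 0, 0, 0.0005, 1, 0, 0, 0, 0, 0, 0.0005, 1, 0, 0, 0, 0, 0, 0.001, 1, 0, 0, 0, 0, 0, 0.001, 1, 0, 0, 0, 0, 0, 0.001, 1, 0, 0, 0, 0, 0, 0.001, 1, 0, 0, 0, 0, 0, 0.001, 1, 0, 0, 0, 0, 0, 0.001, 1, 0, 0, 0, 0, 0, 0.001, 1, 0, 0, 0, 0, 0, 0.001, 1]'

```text
t: 22.65
position: [0.5363, 0.3883, 0.1118]
tcp_rot: [0.708, 0.706, 0.0, -0.001]
contact_force: [-3.4, -2.3, 7.4]
width: 0.509
```

Contact: 7 N upward, and z stopped at 0.1118. I'll open in place, then retreat straight up.

>>> drive_tool --moves '[0, 0, 0, 0, 0, 0, 0, 0, 0, 0, 0, 0, 0, -0.3, 0, 0, 0, 0, 0, 0, -0.6, 0, 0, 0, 0, 0, 0, -1, 0, 0, 0, 0, 0, 0, -1, 0, 0, 0, 0, 0, 0, -1, 0, 0, 0, 0, 0, 0, -1, 0, 0, 0, 0, 0, 0, -1, 0, 0, 0, 0, 0, 0, -1, 0, 0, 0, 0, 0, 0, -1]'

```text
t: 23.65
position: [0.5363, 0.3883, 0.1118]
tcp_rot: [0.708, 0.706, 0.0, -0.001]
contact_force: [-0.6, -0.1, 0.5]
width: 1.001
```

>>> drive_tool --moves '[0, 0, 0, 0, 0, -0.01, -1, 0, 0, 0, 0, 0, -0.025, -1, 0, 0, 0, 0, 0, -0.045, -1, 0, 0, 0, 0, 0, -0.065, -1, 0, 0, 0, 0, 0, -0.09, -1, 0, 0, 0, 0, 0, -0.115, -1, 0, 0, 0, 0, 0, -0.14, -1, 0, 0, 0, 0, 0, -0.16, -1, 0, 0, 0, 0, 0, -0.16, -1, 0, 0, 0, 0, 0, -0.16, -1]'

```text
t: 24.65
position: [0.5365, 0.3882, 0.273]
tcp_rot: [0.708, 0.706, 0.001, -0.0]
contact_force: [-0.1, -0.3, -0.5]
width: 1.0
```

```bash
python3 - <<'E'
from h import *
c=cap("wrist")
h,w=c["depth"].shape;v,u=np.mgrid[:h,:w];D=dep(c,np.c_[u.ravel(),v.ravel()])
s=(abs(D[:,2]-.076)<.008)&(abs(D[:,:2]-[.536,.388]).max(1)<.06)
print(s.sum(),np.percentile(D[s],[1,50,99],axis=0).round(4))
b=cap("scene");z=np.vstack([cv2.resize(c["pixels"],(400,300)),cv2.resize(b["pixels"][70:190,220:380],(400,300),interpolation=cv2.INTER_CUBIC)]);save({"pixels":z},"pics/end.png")
E
```

```text
3310 [[0.5134 0.3587 0.0723]
 [0.5349 0.3899 0.0756]
 [0.5565 0.4183 0.0773]]
```

View pics/end.png

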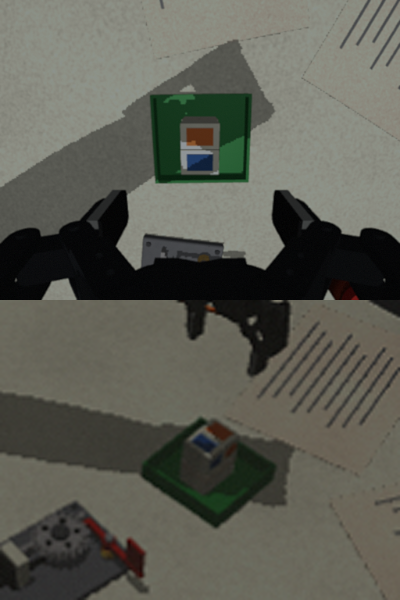

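The bundle stands upright in the middle of the green tray (top at z≈0.0756, so its foot is on the floor), and the gripper is clear above it. I'm handing the job in.

```bash
python3 -c "
from station import job;print(job.job_done())"
```

```text
the job is handed in; nothing more can be done
None
```

The cartons are standing upright in the green tray, and I handed the job in at about 25 s of the 64 s allowed.

- **Release:** I pushed the thumb tab with the closed fingers and held it at about 5 N for roughly 7 s. By then the jaw had backed off about 40 mm, and two pictures 1 s apart showed it no longer moving. Only then did I let go of the tab. The camera put the jaw centre at y≈88 mm against the roughly 85 mm I expected, which is within camera error.
- **Move and placing:** I gripped the bundle by its free faces, lifted it out and lowered it slowly until it touched the tray floor. The contact force was about 7 N when I opened the gripper and backed straight up.
- **Last checks:** The bundle's top was level at z≈0.0756 m and its centre at about (0.535, 0.389), in the middle of the tray. The gripper was clear and touching nothing.
- **Disagreement:** The scene camera placed the tray up to about 8 mm away from where the top camera did. I used the top camera's position, and a wrist picture over the tray agreed with it.
- **Not rechecked:** I did not measure the bottle and the jar again at the end; I planned every move to stay away from them.

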